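Draw a stock bin forward with the pull hook

TASK

Take the pull hook from its black mat, hook its blade over the near wall of the blue bin with the yellow label, and draw that bin towards you until the bin's near edge rests on the yellow band on the bench, with the bin about square to the band. Then lift the hook out and stand it back on its mat, upright as it was. Move the bin only with the hook, do not let the gripper or arm touch it, do not tip it, and leave the other bins, the carton and the jar where they are.

Things in the scene. Friction and masses are not known exactly. Their poses are not given: they have to be found in the camera images.
- hook_grip (a point): Centre of the loose pull hook's orange handle (110 x 22 wide x 32 high), 45 mm above what the hook stands on. x points along the tool to its blade, z up. Grip it across the 22 mm. A black foot, 50 mm wide, spans x -69 to -55 mm, reaching 45 mm below this point. A steel bar, 12 mm wide, its underside 1 mm above this point, runs from the handle to the blade at x = +150 mm. Weighs 0.22 kg.
- hook_tip (a point): Middle of the lower edge of the hook's blade, 150 mm ahead (x) of the handle's centre and 45 mm lower; same axes as hook_grip. The blade is a flat upright steel plate 50 mm wide (y), 5 mm thick (x), that hangs 46 mm below the bar. The hook stands by itself on blade and foot.
- bin_yellow: The bin to fetch: blue, open-topped, yellow labels, copper tubes. 160 mm long (x), 120 wide (y), walls and floor 5 thick. Near wall (x = -80, towards the robot) 60 mm high, far wall 90; sides 60 high for x < -20, else 90. Tubes fixed from x = 11 to 57, up to 47 high; near half empty. 0.3 to 0.6 kg. Origin: centre of underside. In a row with two white-labelled bins, in any place, turned up to 6 degrees.
- bin_yellow_front (a point): Middle of the near lower edge of the yellow-labelled bin, 80 mm from its origin towards its -x, at bench height; axes of the bin.
- bin_white1: Bystander: the same blue bin with white labels, holding two small boxes (from x = +15 to +65 mm). Same size as the yellow-labelled bin, its taller wall away from the robot too. Origin at the centre of its underside.
- bin_white2: Bystander: the same blue bin with white labels, holding two black caps (from x = +14 to +58 mm). Same size as the yellow-labelled bin, its taller wall away from the robot too. Origin at the centre of its underside.
- band: Flat yellow band marked on the bench, 60 mm wide (x) and 560 mm long (y), between the robot and the row of bins; no obstacle. Origin at its centre, at bench height; x across the band, straight ahead of the robot.
- park: The hook's black rubber mat, fixed, 6 mm thick, 110 mm wide (y), from x = -130 to +210 mm, with orange lines along its long edges. Its origin is at bench height, on its middle line; at the start the hook's handle stands nearly above it, with the blade towards the mat's +x.
- carton: Bystander: loose brown carton 120 x 90 x 70 mm high, at the left, beyond the jar. Origin at the centre of its underside.
- jar_mid (a point): Bystander: centre of a closed jar, 64 mm in diameter and 100 mm high, standing at the left.
Not all that is in view belongs to the job. What is shaped like the bin_yellow but green or pink is not meant.

How it is judged:
By the outcome, as a careful person would: the job done as asked, in the order asked, and still so for the second after the job is handed in, with the robot touching nothing.
It also fails if it takes over 48 s, if anything falls off the work surface, if the arm or the gripper's body presses on something with over 40 N, if the wrist force passes 120 N, or if a joint passes its speed limit or range.

ROBOT

A 6-joint arm with a two-finger parallel gripper is mounted at the origin on the work surface. World frame = base frame: x ahead of the robot, y to its left, z up, the work surface at z = 0. Lengths are in m, angles in rad, forces in N, time in s.
With the tool pointing down it reaches from about 0.3 to 0.775 m from the base axis. Payload 14.6 kg.
Tool frame: the origin (TCP) lies on the centre line of the jaws, within the pads' length; the fingertips stand 19 mm ahead of it and the grasp point (between the pads) is the TCP (ctrl.tip_reach is the distance from the TCP to the fingertips, in m); x points along the fingers, y is the direction in which the jaws open and shut, and the axes are right-handed (so a half turn about x gives the same grasp; the last joint's range is limited). The gripper opens to 94 mm and grips with 3 to 60 N. Pads are 16 mm wide; open, the fingers measure 119 mm over their backs; the gripper's body (75 mm by 177 mm) begins 78 mm behind the grasp point.
Start: joints at [-1.253, 0.3, 1.521, -0, 1.321, -0.067], TCP at [0.206, -0.51, 0.224] pointing down, gripper open.
Joint ranges: [-3.03, 3.03], [-0.79, 2.21], [0.23, 2.52], [-1.04, 4.18], [0, 3.07], [-2.55, 2.55]. Speed limits (rad/s): [2.22, 2.22, 2.57, 3.14, 3.14, 3.14].

INTERFACE

Orientations are given as [roll, pitch, yaw] about the fixed x, y, z axes, in that order (R = Rz(yaw) Ry(pitch) Rx(roll)).
In Python, from station import ctrl, optics, models gives the robot as it stands. The module is installed in compiled form; this text tells all that it offers.
- The arm moves only by the tool arm_command, never from a script. Its argument "deltas" is a list of rows, each an object with "translation": the shift along the tool's x, y, z in units of 25 mm (1.0 is 25 mm), a list of three; "turn": the turn, a rotation vector about the tool's x, y, z in units of 5 degrees (1.0 is 5 degrees), a list of three. In form: [{"translation": [x, y, z], "turn": [rx, ry, rz]}, ...]. A call has 1 to 12 rows; each row is the pose to reach, as a shift and turn from the pose commanded when the call began, along the tool's axes at that moment; what a row does not reach only later rows make up. A row lasts 1/12 s, in which the tool goes at most 41.7 mm and 7.16 degrees, less where a joint would pass 70% of its speed; a pose out of reach is approached as far as the arm can. A call with a gripper value outside its range is refused whole. "gripper" is the finger opening in mm, from 0 to 94, set as the call begins (left out, the last holds). The fingers move at their own pace and stop on an object; "force" is the grip in N (left out, the last holds). Time passes only in rows, so rows that repeat a pose let the fingers close. It gives the time, the measured TCP pose, the force and the opening at its end, in the units of the state.
- ctrl.get_obs(): the state, without advancing time (a new reading comes with each control period).
- optics.camera(name): name is "side" or "top"; returns the picture (420x560x3 uint8, red, green, blue); there is no depth.
- optics.get_calibration(name): a dict with "K" (3x3 intrinsics, pixels), "origin" and "orientation" of the camera in the world. Camera axes: x right, y down, z forward; pixel columns grow to the right and rows downward; lengths in m; the calibration is good to about 2 mm. A picture is of the moment at which its call begins. get_calibration takes no time and is no camera call.
- ctrl.hand_in(): hands the job in, once; it reports no verdict.
Trained networks look in the newest picture that a camera, given by its name, has taken for a name from the list of things; names that differ only in an ending like _2 or _b are one class to them, and where a whole thing is asked for, a point or a joint stands for the part that bears it (a point fixed in the world has none). Each returns a list of dicts, best first, with "score" (0 to 1); they miss things now and then, are a little off and sometimes report something else, mostly with a low value. They report only what shows in the picture. A call takes as long as a camera call. They do not tell look-alikes from the thing itself.
- models.look_for(target, camera): "box" ([left, top, right, bottom] in pixels, round what is visible of it).
- models.cut_out(target, camera): "pixels" (420x560 bool, what is visible of it) and "box" ([left, top, right, bottom] in pixels, round what is visible of it).
- models.mark_of(target, camera): "at" ([column, row] in pixels: a listed point, or the origin of a listed thing).
The state is a dict: "time_s": time; "qpos": joint angles; "joint_vel": joint speeds; "tau": joint torques, N m; "ee_pos": TCP position; "eef_rot": TCP orientation; "force": force on the tool from outside, world axes, zero at the start; "moment": the same for the moment, N m; "grip_width": finger opening in m.
Only numpy, scipy, OpenCV 4.12 (cv2) and the standard library are available. Lean on these libraries where they do the work, as an engineer would, in place of code of your own. Each camera call takes 0.05 s, during which the arm holds its last target.

## Working session

There is one attempt and no reset: what is moved stays moved. The work goes in short steps, Python scripts to look and compute and a tool call to move; the robot and the scene stay as the last step left them, time stands still between calls to the robot, and variables do not carry over. Pictures are saved under pics/ and viewed, and the job is handed in when it is done.

Besides the shell and the picture viewer there is one more tool, called after ">>>" as name(argument=value, ...) on one line, values as JSON. arm_command: Moves the arm, as the interface text tells. Its arguments: {"type":"object","properties":{"deltas":{"type":"array"},"gripper":{"type":"number"},"force":{"type":"number"}},"required":["deltas"]}

```bash
mkdir -p pics
cat > h.py <<'E'
import numpy as np, cv2
from station import ctrl, optics, models
def cal(n):
    c=optics.get_calibration(n); K=np.array(c["K"]); o=np.array(c["origin"]); R=np.array(c["orientation"])
    if R.ndim==1:
        from scipy.spatial.transform import Rotation as Ro
        R=Ro.from_euler('xyz',R).as_matrix()
    return K,o,R
def ray(n,px,z):
    K,o,R=cal(n); d=R@np.linalg.inv(K)@np.array([px[0],px[1],1.]); return o+d*(z-o[2])/d[2]
def proj(n,P):
    K,o,R=cal(n); c=R.T@(np.array(P)-o); p=K@c; return p[:2]/p[2]
def save(n,name):
    im=optics.camera(n); cv2.imwrite(f'pics/{name}.png',im[:,:,::-1]); return im
E
python3 - <<'E'
from h import *
for n in("top","side"):
    print(optics.get_calibration(n))
    save(n,n+"0")
o=ctrl.get_obs(); print(o)
for t in ["hook_grip","hook_tip","bin_yellow","bin_yellow_front","bin_white1","band","park","carton","jar_mid"]:
    for r in models.mark_of(t,"top")[:4]: print(t,r["score"],r["at"],ray("top",r["at"],0).round(3))
E
```

```text
{'K': array([[459.92623272,   0.        , 277.87237683],
       [  0.        , 459.92623272, 215.73494089],
       [  0.        ,   0.        ,   1.        ]]), 'origin': array([ 0.51220775, -0.10455106,  1.29967508]), 'orientation': array([-3.08531485, -0.02223658, -1.54985761])}
{'K': array([[514.38498215,   0.        , 278.94004522],
       [  0.        , 514.38498215, 215.17810047],
       [  0.        ,   0.        ,   1.        ]]), 'origin': array([-0.23886959, -0.98524565,  1.23467674]), 'orientation': array([-2.35088421, -0.01280729, -0.73290291])}
{'time_s': 0.1, 'qpos': array([-1.25263644e+00,  3.00415267e-01,  1.52152579e+00, -1.70031802e-05,
        1.32071781e+00, -6.65846724e-02]), 'joint_vel': array([ 0.00056075, -0.00086546, -0.00130674,  0.00076448,  0.00103593,
        0.00033715]), 'tau': array([ 1.44274949e-03, -5.32648516e+01, -3.53283012e+01,  7.10045197e-02,
        2.35166081e-02, -4.26889824e-05]), 'ee_pos': array([ 0.20635836, -0.50957826,  0.22394034]), 'eef_rot': array([-1.62193526,  1.56972999,  1.90440617]), 'force': array([ 0.5742911 ,  0.90277508, -0.
[... 177 characters left out ...]
218.8] [ 0.583 -0.372  0.   ]
bin_yellow 0.97 [198.0, 283.3] [0.392 0.088 0.   ]
bin_yellow 0.66 [451.1, 224.7] [ 0.571 -0.626  0.   ]
bin_yellow 0.57 [277.4, 156.3] [ 0.756 -0.127  0.   ]
bin_yellow_front 0.78 [281.9, 184.2] [ 0.676 -0.141  0.   ]
bin_yellow_front 0.73 [423.6, 233.7] [ 0.544 -0.548  0.   ]
bin_yellow_front 0.63 [187.9, 258.6] [0.46  0.118 0.   ]
bin_white1 0.9 [173.2, 150.1] [0.766 0.169 0.   ]
bin_white1 0.84 [230.5, 158.2] [0.747 0.006 0.   ]
band 0.81 [224.6, 223.3] [0.561 0.018 0.   ]
band 0.23 [358.1, 266.8] [ 0.447 -0.362  0.   ]
park 0.85 [357.9, 269.3] [ 0.44  -0.361  0.   ]
carton 0.97 [81.2, 194.1] [0.635 0.422 0.   ]
jar_mid 0.67 [92.2, 250.5] [0.477 0.385 0.   ]
```

```bash
ls pics
```

```text
side0.png
top0.png
```

View pics/top0.png

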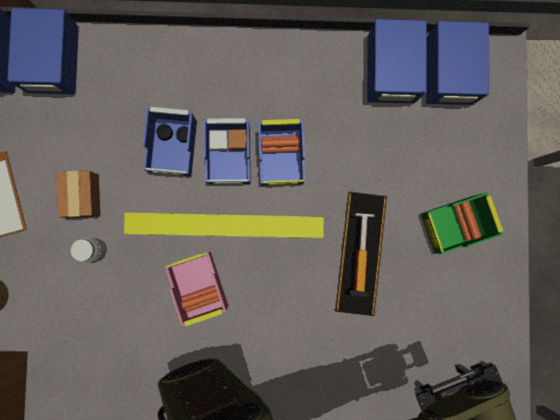

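View pics/side0.png

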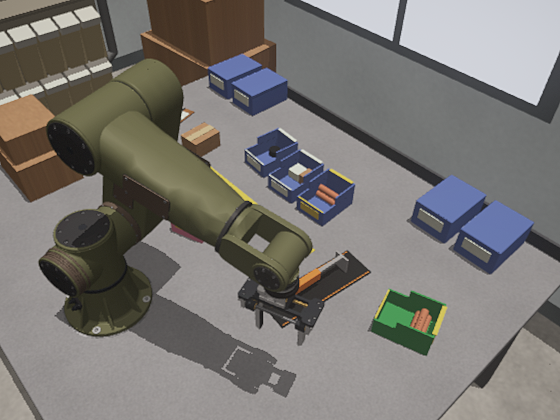

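Run:
```python
import cv2
a=cv2.imread('pics/top0.png')[100:300,130:400]
cv2.imwrite('pics/crop_top.png',cv2.resize(a,None,fx=2.9,fy=2.9,interpolation=cv2.INTER_CUBIC))
```

```text
(no output)
```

View pics/crop_top.png

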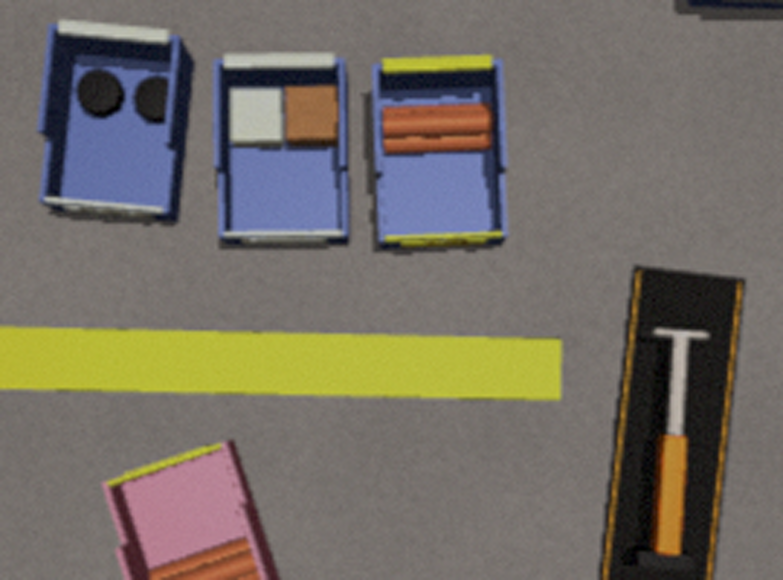

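The blue, open-topped bin with yellow labels at about (281,153) is the one meant. The pink one at (196,288), the green one at (461,223) and the white-labelled ones at (228,152) and (170,142) are not. The hook is on the mat at (362,255) and the band runs from (124,223) to (323,228). Next I'll fit poses to the outlines.

```bash
cat > fit.py <<'E'
from h import *
from scipy.optimize import minimize
S=4
def box(x0,x1,y0,y1,z0,z1): return np.array([[x,y,z] for x in(x0,x1) for y in(y0,y1) for z in(z0,z1)])
BIN=[box(-.08,-.02,-.06,.06,0,.06),box(-.02,.08,-.06,.06,0,.09)]
# hook in frame of grip point
HOOK=[box(-.055,.055,-.011,.011,-.016,.016),box(-.069,-.055,-.025,.025,-.045,.0),box(.05,.15,-.006,.006,.001,.009),box(.1475,.1525,-.025,.025,-.045,.005)]
BAND=[box(-.03,.03,-.28,.28,0,0.0005)]
PARK=[box(-.13,.21,-.055,.055,0.0055,.006)]
def render(n,parts,p,z=0):
    K,o,R=cal(n); c,s=np.cos(p[2]),np.sin(p[2]); M=np.array([[c,-s,0],[s,c,0],[0,0,1]])
    im=np.zeros((420*S,560*S),np.uint8)
    for b in parts:
        w=b@M.T+[p[0],p[1],z]; q=(w-o)@R@K.T; q=q[:,:2]/q[:,2:]
        h=cv2.convexHull(((q+0.5)*S-0.5).round().astype(np.int32).reshape(-1,1,2))
        cv2.fillConvexPoly(im,h,1)
    return im
def fit(masks,parts,p0,z=0):
    up={n:cv2.resize(m.astype(np.uint8),None,fx=S,fy=S,interpolation=cv2.INTER_NEAREST) for n,m in masks.items()}
    def f(p):
        c=0
        for n,m in up.items():
            r=render(n,parts,p,z); c+=1-np.sum(r&m)/np.sum(r|m)
        return c
    best=None
    for dy in(-.08,0,.08):
        q=np.array(p0)+[0,0,dy]
        r=minimize(f,q,method='Nelder-Mead',options=dict(initial_simplex=[q,q+[.01,0,0],q+[0,.01,0],q+[0,0,.06]],xatol=1e-4,fatol=1e-4,maxiter=150))
        if best is None or r.fun<best.fun: best=r
    return best.x,best.fun
def overlay(n,img,lst,name,crop,f):
    im=cv2.resize(img[:,:,::-1],None,fx=S,fy=S,interpolation=cv2.INTER_CUBIC)
    for parts,p,z in lst:
        cs,_=cv2.findContours(render(n,parts,p,z),cv2.RETR_EXTERNAL,cv2.CHAIN_APPROX_NONE); cv2.drawContours(im,cs,-1,(255,0,255),1)
    x0,y0,x1,y1=[v*S for v in crop]; im=im[y0:y1,x0:x1]; cv2.imwrite(f'pics/{name}.png',cv2.resize(im,None,fx=f/S,fy=f/S,interpolation=cv2.INTER_AREA))
E
cat > m.py <<'E'
from fit import *
top=save("top","top1"); side=save("side","side1")
def pick(t,n,near):
    rs=models.cut_out(t,n); rs=[r for r in rs if r["score"]>.2]
    if not rs: return None
    r=min(rs,key=lambda r:np.hypot((r["box"][0]+r["box"][2])/2-near[0],(r["box"][1]+r["box"][3])/2-near[1])); print(t,n,r["score"],[round(float(v)) for v in r["box"]]); return r["pixels"]
def P(n,x,y,z): return proj(n,[x,y,z])
res={}
for t,parts,p0,z,cams in [("bin_yellow",BIN,[.756,-.127,0],0,("top","side")),("hook_grip",HOOK,[.43,-.36,-.08],.051,("top",)),("band",BAND,[.561,.018,0],0,("top",)),("park",PARK,[.43,-.36,-.08],0,("top",))]:
    ms={n:pick(t,n,P(n,p0[0],p0[1],.04)) for n in cams}; ms={k:v for k,v in ms.items() if v is not None}
    for k in list(ms)+(["both"] if len(ms)>1 else []):
        x,c=fit(ms if k=="both" else {k:ms[k]},parts,p0,z); print(t,k,x.round(4),round(np.degrees(x[2]),2),round(c,3)); res[t]=(parts,x,z)
overlay("top",top,res.values(),"ov_top",(110,100,400,330),2.7)
overlay("side",side,res.values(),"ov_side",(180,130,400,340),2.7)
np.save("res.npy",{k:v[1] for k,v in res.items()},allow_pickle=True)
E
python3 m.py
```

```text
bin_yellow top 0.82 [257, 120, 305, 186]
bin_yellow side 0.93 [298, 173, 357, 228]
bin_yellow top [ 0.7572 -0.1351  0.0559] 3.2 0.035
bin_yellow side [ 0.7562 -0.1366  0.0615] 3.52 0.035
bin_yellow both [ 0.7568 -0.1355  0.0554] 3.18 0.075
hook_grip top 0.71 [347, 212, 369, 294]
hook_grip top [ 0.4422 -0.3562 -0.0616] -3.53 0.12
band top 0.67 [124, 210, 322, 241]
band top [0.5574 0.0208 0.0019] 0.11 0.027
park top 0.94 [334, 191, 385, 313]
park top [ 0.4471 -0.3624 -0.1004] -5.75 0.189
```

View pics/ov_top.png

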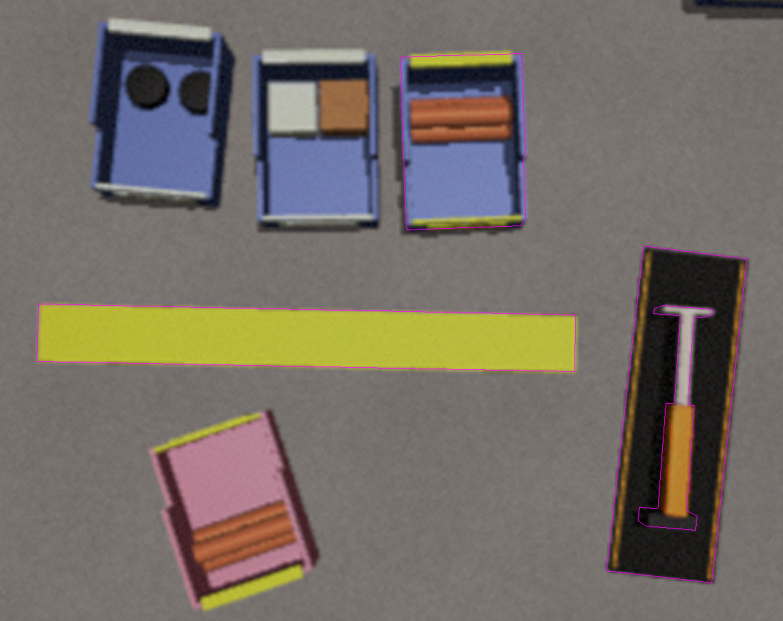

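View pics/ov_side.png

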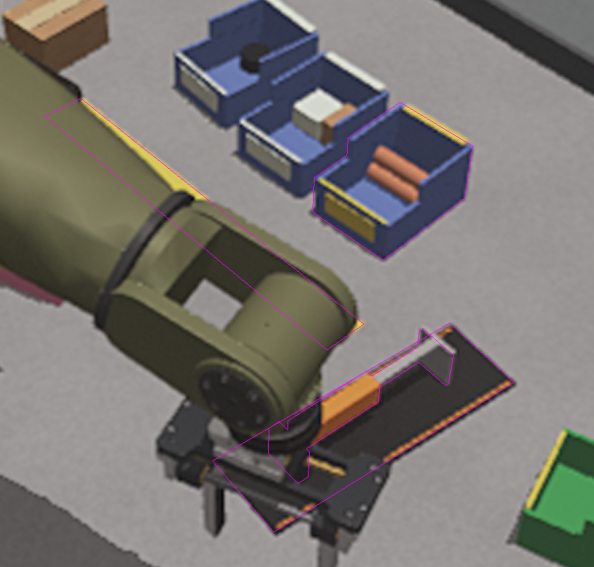

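The bin, band and mat outlines fit well. The hook outline is off because its mask takes in the shadow, so I'll refit it from the orange handle alone and print the tool axes.

```bash
cat > hk.py <<'E'
from fit import *
from scipy.spatial.transform import Rotation as Ro
def hookfit(img,z=.051,near=(.44,-.36),y0=-.06):
    a=img.astype(int); m=(a[...,0]>110)&(a[...,0]-a[...,2]>70)&(a[...,1]>70)&(a[...,0]-a[...,1]>25)
    c=proj("top",[*near,z]); yy,xx=np.mgrid[:420,:560]; m&=(abs(xx-c[0])<22)&(abs(yy-c[1])<32)
    m=cv2.morphologyEx(m.astype(np.uint8),cv2.MORPH_OPEN,np.ones((3,3),np.uint8))
    x,f=fit({"top":m},[HOOK[0]],[*near,y0],z)
    return x,f
def tool():
    o=ctrl.get_obs(); R=Ro.from_euler('xyz',o["eef_rot"]).as_matrix(); return o,R
def rel(target,yaw):
    """row for target TCP pos, tool down, jaw (+-y) across hook with yaw"""
    o,R=tool(); d=R.T@(np.array(target)-o["ee_pos"])/.025
    best=None
    for s in(1,-1):
        x=np.array([0,0,-1.]); y=s*np.array([-np.sin(yaw),np.cos(yaw),0]); Rt=np.stack([x,y,np.cross(x,y)],1)
        v=Ro.from_matrix(R.T@Rt).as_rotvec(degrees=True)/5
        if best is None or np.linalg.norm(v)<np.linalg.norm(best): best=v
    return d.round(3),best.round(3)
E
python3 - <<'E'
from hk import *
img=cv2.imread('pics/top1.png')[:,:,::-1]
x,f=hookfit(img); print(x.round(4),np.degrees(x[2]),f)
overlay("top",img,[(HOOK,x,.051)],"ov_h",(325,180,395,320),4.2)
o,R=tool(); print(R.round(3)); print(rel([x[0],x[1],.051],x[2]))
E
```

```text
[ 0.4409 -0.3596 -0.033 ] -1.8901415923692386 0.2276178197965908
[[ 0.     0.375 -0.927]
 [-0.    -0.927 -0.375]
 [-1.     0.     0.   ]]
(array([  6.938,  -2.047, -10.948]), array([ 4.788e+00, -0.000e+00, -1.000e-03]))
```

View pics/ov_h.png

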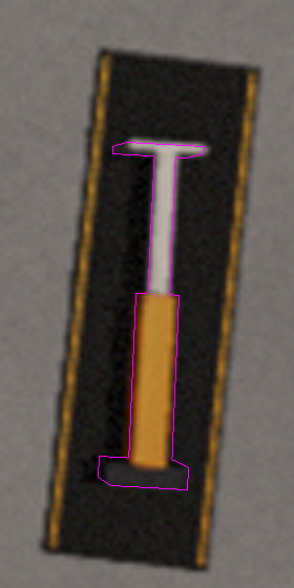

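Run:
```python
from hk import *
img=cv2.imread('pics/top1.png')[180:320,325:395]
cv2.imwrite('pics/c2.png',cv2.resize(img,None,fx=8,fy=8,interpolation=cv2.INTER_NEAREST)[:,:][150:750])
for n,p,z in[("blade",(167,147),.056),("hf",(161,294),.067),("hb",(151,466),.067)]:
    print(n,ray("top",(325+p[0]/4.2-.5,180+p[1]/4.2-.5),z).round(4))
full=cv2.imread('pics/top1.png')
for r in (218,225,232,240,246,252,260,268,276,284,290): print(r,full[r,350:375].astype(int)[:,[2,0]].tolist())
```

```text
blade [ 0.5914 -0.3657  0.056 ]
hf [ 0.4965 -0.3605  0.067 ]
hb [ 0.3873 -0.3553  0.067 ]
218 [[23, 15], [22, 18], [22, 24], [28, 24], [26, 22], [26, 20], [20, 20], [15, 17], [15, 14], [1, 11], [5, 2], [43, 38], [124, 112], [172, 154], [184, 166], [181, 163], [161, 146], [94, 83], [31, 28], [30, 21], [28, 27], [16, 13], [24, 20], [31, 29], [31, 26]]
225 [[26, 24], [25, 23], [29, 27], [32, 28], [25, 22], [29, 28], [15, 13], [9, 9], [21, 19], [8, 9], [25, 21], [75, 66], [159, 143], [180, 164], [183, 164], [180, 163], [129, 115], [54, 46], [24, 22], [30, 23], [28, 25], [23, 18], [26, 24], [27, 27], [27, 26]]
232 [[26, 26], [25, 20], [28, 22], [30, 30], [25, 23], [23, 17], [0, 0], [14, 14], [9, 8], [9, 7], [44, 39], [125, 112], [169, 153], [182, 163], [185, 167], [158, 142], [99, 90], [37, 34], [29, 20], [22, 22], [29, 25], [26, 19], [26, 17], [32, 25], [26, 22]]
240 [[28, 22], [23, 22], [30, 21], [18, 13], [16, 12], [13, 6], [11, 15], [9, 10], [26, 20], [22, 17], [73, 64], [152, 136], [181, 162], [184, 166], [180, 162], [127, 113], [55, 50], [28, 28], [30, 25], [25, 23], [25, 18], [27, 
[... 1156 characters left out ...]
, [185, 46], [185, 54], [182, 46], [182, 46], [184, 49], [186, 44], [184, 43], [124, 32], [46, 30], [28, 26], [25, 25], [30, 27], [29, 29], [31, 30], [27, 26], [29, 27], [19, 18]]
284 [[19, 17], [15, 10], [11, 8], [15, 9], [36, 13], [61, 5], [100, 15], [158, 31], [182, 47], [180, 46], [183, 49], [182, 45], [182, 40], [187, 49], [133, 29], [62, 21], [30, 29], [21, 23], [25, 22], [28, 23], [28, 26], [27, 30], [26, 23], [23, 25], [49, 28]]
290 [[21, 22], [34, 29], [34, 34], [27, 27], [30, 31], [41, 24], [99, 30], [136, 31], [152, 30], [172, 37], [183, 36], [182, 37], [181, 35], [183, 42], [121, 28], [33, 5], [8, 9], [18, 19], [30, 27], [30, 24], [27, 26], [30, 25], [26, 23], [37, 29], [83, 32]]
```

View pics/c2.png

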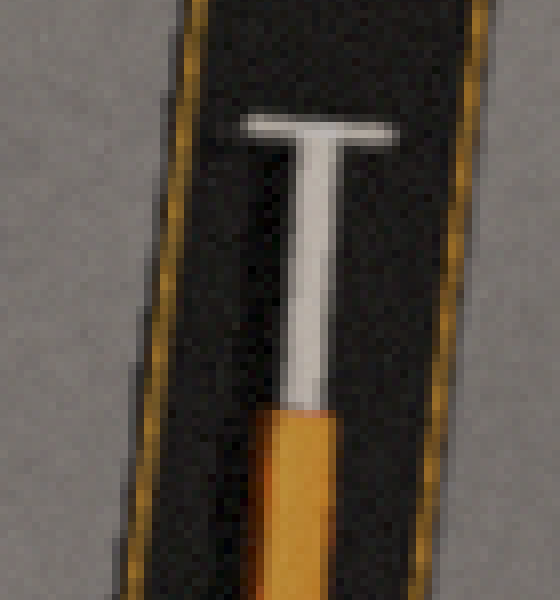

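Handle centre is about (0.442, -0.358) with yaw about -3°. I'll move to hover above it.

Run:
```python
from hk import *
print(rel([.442,-.358,.15],np.radians(-3)))
```

```text
(array([  2.978,  -2.091, -11.012]), array([ 5.01e+00, -0.00e+00, -1.00e-03]))
```

>>> arm_command(deltas=[{"translation": [0.5,-0.4,-2],"turn": [1,0,0]},{"translation": [1,-0.8,-4],"turn": [2,0,0]},{"translation": [1.5,-1.2,-6],"turn": [3,0,0]},{"translation": [2,-1.6,-8],"turn": [4,0,0]},{"translation": [2.5,-1.9,-10],"turn": [5,0,0]},{"translation": [2.98,-2.09,-11.01],"turn": [5.01,0,0]},{"translation": [2.98,-2.09,-11.01],"turn": [5.01,0,0]},{"translation": [2.98,-2.09,-11.01],"turn": [5.01,0,0]},{"translation": [2.98,-2.09,-11.01],"turn": [5.01,0,0]},{"translation": [2.98,-2.09,-11.01],"turn": [5.01,0,0]}], gripper=94)

```text
time_s: 1.73
ee_pos: [0.4417, -0.3582, 0.1501]
eef_rot: [0.939, 1.571, -2.255]
force: [-0.3, -1.3, 0.2]
grip_width: 0.0937
```

Run:
```python
from hk import *
s=save("side","side2"); cv2.imwrite('pics/side2c.png',cv2.resize(s[180:360,220:420,::-1],None,fx=3.2,fy=3.2,interpolation=cv2.INTER_CUBIC))
t=save("top","top2")
print(ctrl.get_obs()["ee_pos"],rel([.442,-.358,.051],np.radians(-3)))
```

```text
[ 0.44125353 -0.35891411  0.15048159] (array([ 3.979, -0.04 , -0.026]), array([-0.016, -0.006, -0.007]))
```

View pics/side2c.png

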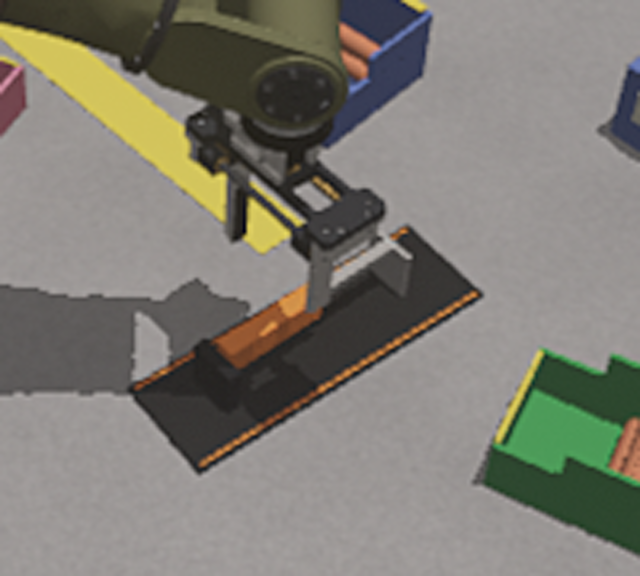

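View pics/top2.png

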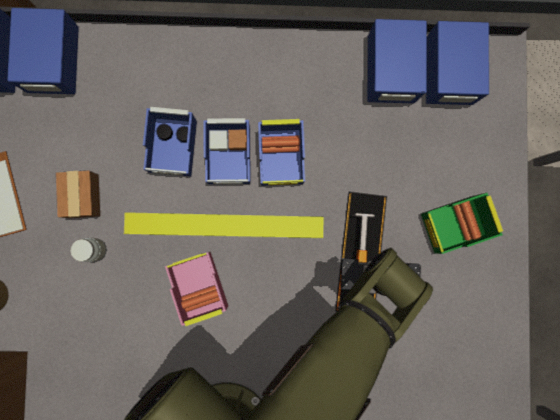

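The side crop shows the open jaws straddling the hook handle at about (275,325). I'll check my hook pose against this view before going down.

Run:
```python
from hk import *
img=cv2.imread('pics/side2.png')[:,:,::-1]
overlay("side",img,[([b],(.442,-.358,np.radians(-3)),.051) for b in HOOK],"ov_s2",(270,240,370,320),7)
```

```text
(no output)
```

View pics/ov_s2.png

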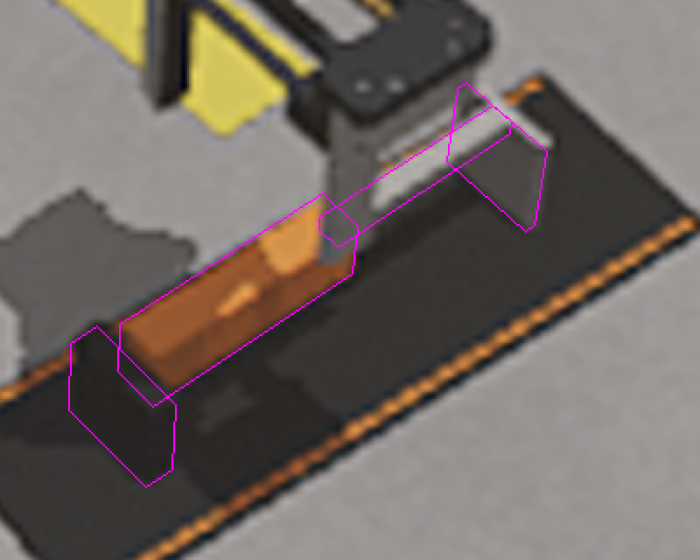

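>>> arm_command(deltas=[{"translation": [1,0,0],"turn": [0.1,0,0]},{"translation": [2,0,0],"turn": [0.15,0,0]},{"translation": [3,0,0],"turn": [0.15,0,0]},{"translation": [3.5,0,0],"turn": [0.15,0,0]},{"translation": [3.95,0,0],"turn": [0.15,0,0]},{"translation": [3.95,0,0],"turn": [0.15,0,0]},{"translation": [3.95,0,0],"turn": [0.15,0,0]}])

```text
time_s: 2.42
ee_pos: [0.442, -0.3585, 0.0519]
eef_rot: [2.457, 1.57, -0.751]
force: [-0.6, 0.2, 1.3]
grip_width: 0.0937
```

>>> arm_command(deltas=[{"translation": [0,0,0],"turn": [0,0,0]},{"translation": [0,0,0],"turn": [0,0,0]},{"translation": [0,0,0],"turn": [0,0,0]},{"translation": [0,0,0],"turn": [0,0,0]},{"translation": [0,0,0],"turn": [0,0,0]},{"translation": [0,0,0],"turn": [0,0,0]},{"translation": [0,0,0],"turn": [0,0,0]},{"translation": [0,0,0],"turn": [0,0,0]},{"translation": [0,0,0],"turn": [0,0,0]},{"translation": [0,0,0],"turn": [0,0,0]},{"translation": [0,0,0],"turn": [0,0,0]},{"translation": [0,0,0],"turn": [0,0,0]}], gripper=10, force=55)

```text
time_s: 3.42
ee_pos: [0.4419, -0.358, 0.0512]
eef_rot: [-1.089, 1.571, 1.987]
force: [-0.0, 0.7, -0.3]
grip_width: 0.0216
```

Run:
```python
from hk import *
o=ctrl.get_obs(); print(o["ee_pos"],o["force"],o["moment"],o["grip_width"])
s=save("side","side3"); cv2.imwrite('pics/side3c.png',cv2.resize(s[180:360,220:420,::-1],None,fx=3.2,fy=3.2,interpolation=cv2.INTER_CUBIC))
```

```text
[ 0.44194678 -0.35798629  0.05118013] [-0.03692526  0.71901799 -0.29717268] [ 0.0891962   0.03225003 -0.13184342] 0.021606517956125653
```

View pics/side3c.png

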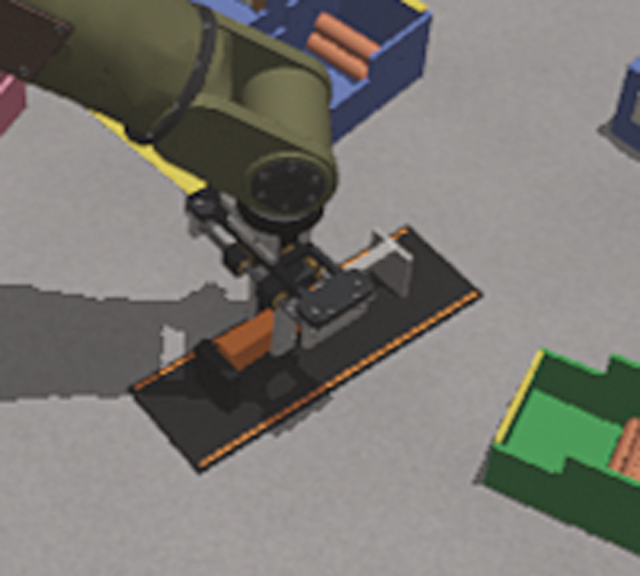

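Gripped: the opening is 21.6 mm and the side crop at (260,330) shows the handle between the fingers. Now I'll lift straight up.

>>> arm_command(deltas=[{"translation": [-0.5,0,0],"turn": [0,0,0]},{"translation": [-1.2,0,0],"turn": [0,0,0]},{"translation": [-2,0,0],"turn": [0,0,0]},{"translation": [-3,0,0],"turn": [0,0,0]},{"translation": [-4,0,0],"turn": [0,0,0]},{"translation": [-4.6,0,0],"turn": [0,0,0]},{"translation": [-4.6,0,0],"turn": [0,0,0]},{"translation": [-4.6,0,0],"turn": [0,0,0]}])

```text
time_s: 4.13
ee_pos: [0.442, -0.3581, 0.1667]
eef_rot: [2.414, 1.57, -0.793]
force: [0.8, 0.2, -2.3]
grip_width: 0.0217
```

Run:
```python
from hk import *
o=ctrl.get_obs(); print(o["ee_pos"],o["force"],o["moment"],o["grip_width"])
u=np.radians(3.2)
print(rel([.5571,-.1467,.165],u))
```

```text
[ 0.44196698 -0.35806132  0.16672717] [ 0.80501392  0.24400502 -2.27569812] [ 0.00231485  0.04248065 -0.00570066] 0.021664815371926237
(array([ 0.066, -8.738, -4.042]), array([-1.39 , -0.009, -0.009]))
```

>>> arm_command(deltas=[{"translation": [0,-0.5,-0.2],"turn": [-0.1,0,0]},{"translation": [0,-1.3,-0.6],"turn": [-0.25,0,0]},{"translation": [0,-2.3,-1.1],"turn": [-0.4,0,0]},{"translation": [0,-3.4,-1.6],"turn": [-0.55,0,0]},{"translation": [0,-4.5,-2.1],"turn": [-0.7,0,0]},{"translation": [0,-5.6,-2.6],"turn": [-0.9,0,0]},{"translation": [0,-6.7,-3.1],"turn": [-1.1,0,0]},{"translation": [0,-7.7,-3.5],"turn": [-1.25,0,0]},{"translation": [0.05,-8.4,-3.9],"turn": [-1.35,0,0]},{"translation": [0.05,-8.74,-4.04],"turn": [-1.4,0,0]},{"translation": [0.05,-8.74,-4.04],"turn": [-1.4,0,0]},{"translation": [0.05,-8.74,-4.04],"turn": [-1.4,0,0]}])

```text
time_s: 5.13
ee_pos: [0.5566, -0.1466, 0.1641]
eef_rot: [-0.233, 1.569, 2.966]
force: [0.9, -0.0, -2.3]
grip_width: 0.0213
```

Run:
```python
from hk import *
o=ctrl.get_obs(); print(o["ee_pos"],o["force"],o["grip_width"],rel([.5571,-.1467,.068],np.radians(3.2)))
z=o["ee_pos"][2]
for n in("top","side"):
    s=save(n,n+"4")
    B=np.load("res.npy",allow_pickle=True).item()["bin_yellow"]
    overlay(n,s,[([b],(o["ee_pos"][0],o["ee_pos"][1],np.radians(3.2)),z) for b in HOOK]+[(BIN,B,0)],"ov4"+n,(220,110,340,230) if n=="top" else (230,130,380,260),5)
```

```text
[ 0.55655375 -0.14659027  0.16414079] [ 0.88706856 -0.01634185 -2.29886632] 0.021250630972218736 (array([ 3.846,  0.007, -0.027]), array([0.015, 0.017, 0.004]))
```

View pics/ov4top.png

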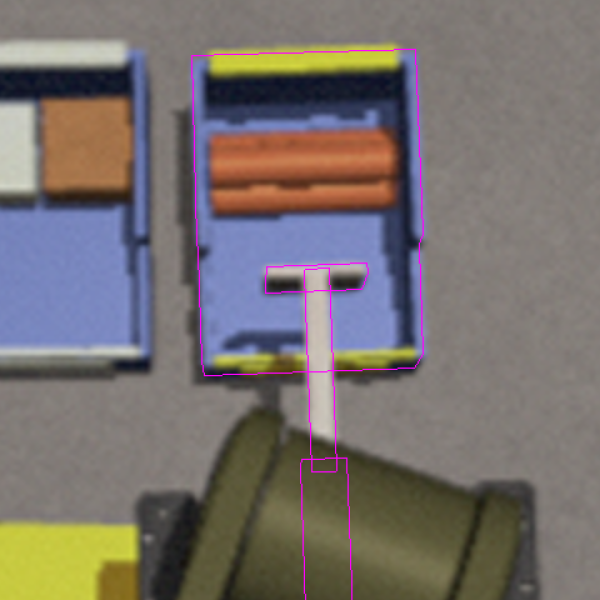

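View pics/ov4side.png

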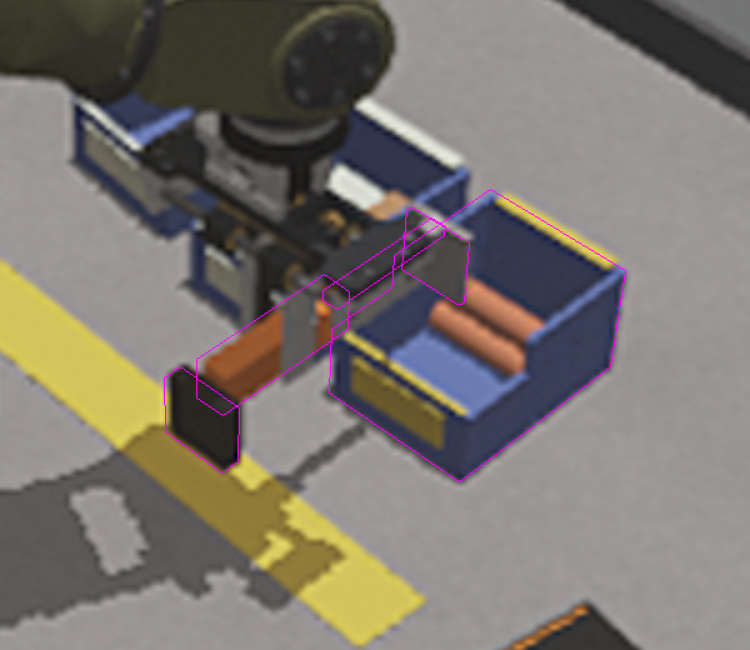

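Both overlays match: the blade at about (315,278) in the top crop hangs over the empty near half of the bin, clear of the tubes and walls. Next I'll lower it.

>>> arm_command(deltas=[{"translation": [0.6,0,0],"turn": [0,0,0]},{"translation": [1.3,0,0],"turn": [0,0,0]},{"translation": [2,0,0],"turn": [0,0,0]},{"translation": [2.7,0,0],"turn": [0,0,0]},{"translation": [3.3,0,0],"turn": [0,0,0]},{"translation": [3.7,0,0],"turn": [0,0,0]},{"translation": [3.88,0,0],"turn": [0,0,0]},{"translation": [3.88,0,0],"turn": [0,0,0]},{"translation": [3.88,0,0],"turn": [0,0,0]}])

```text
time_s: 5.98
ee_pos: [0.5572, -0.147, 0.0686]
eef_rot: [2.746, 1.57, -0.339]
force: [0.8, -0.3, -2.1]
grip_width: 0.0218
```

Run:
```python
from hk import *
o,R=tool(); print(o["ee_pos"],o["force"],o["moment"],o["grip_width"]); print(R.round(3))
```

```text
[ 0.55721629 -0.1470362   0.06856522] [ 0.79321055 -0.25624166 -2.09358432] [-0.01530707 -0.00162997 -0.01148406] 0.021754445507444726
[[ 0.001  0.056 -0.998]
 [-0.    -0.998 -0.056]
 [-1.     0.    -0.001]]
```

>>> arm_command(deltas=[{"translation": [0,0,0.2],"turn": [0,0,0]},{"translation": [0,0,0.45],"turn": [0,0,0]},{"translation": [0,0,0.65],"turn": [0,0,0]},{"translation": [0,0,0.8],"turn": [0,0,0]},{"translation": [0,0,0.95],"turn": [0,0,0]},{"translation": [0,0,1.1],"turn": [0,0,0]},{"translation": [0,0,1.3],"turn": [0,0,0]},{"translation": [0,0,1.55],"turn": [0,0,0]},{"translation": [0,0,1.8],"turn": [0,0,0]},{"translation": [0,0,2.05],"turn": [0,0,0]},{"translation": [0,0,2.25],"turn": [0,0,0]},{"translation": [0,0,2.4],"turn": [0,0,0]}])

```text
time_s: 6.98
ee_pos: [0.4966, -0.1501, 0.0681]
eef_rot: [2.828, 1.57, -0.258]
force: [2.1, 0.1, -0.9]
grip_width: 0.0218
```

Run:
```python
from hk import *
o,R=tool(); print(o["ee_pos"],o["force"],o["moment"],o["grip_width"]); 
for n in("top","side"):
    s=save(n,n+"5")
    cr=(220,110,340,230) if n=="top" else (230,130,380,260)
    cv2.imwrite(f'pics/c5{n}.png',cv2.resize(s[cr[1]:cr[3],cr[0]:cr[2],::-1],None,fx=5,fy=5,interpolation=cv2.INTER_CUBIC))
print(rel([.4145,-.139,.0675],np.radians(0.1)))
```

```text
[ 0.49662281 -0.15006991  0.06809382] [ 2.1331158   0.13050004 -0.88984373] [ 0.02505022 -0.48406601 -0.00416122] 0.021803683227894884
(array([ 0.019, -0.625,  3.247]), array([0.627, 0.009, 0.002]))
```

View pics/c5top.png

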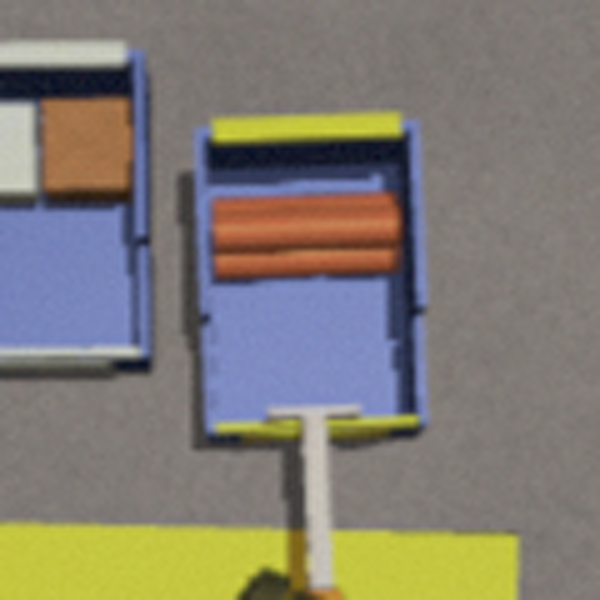

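View pics/c5side.png

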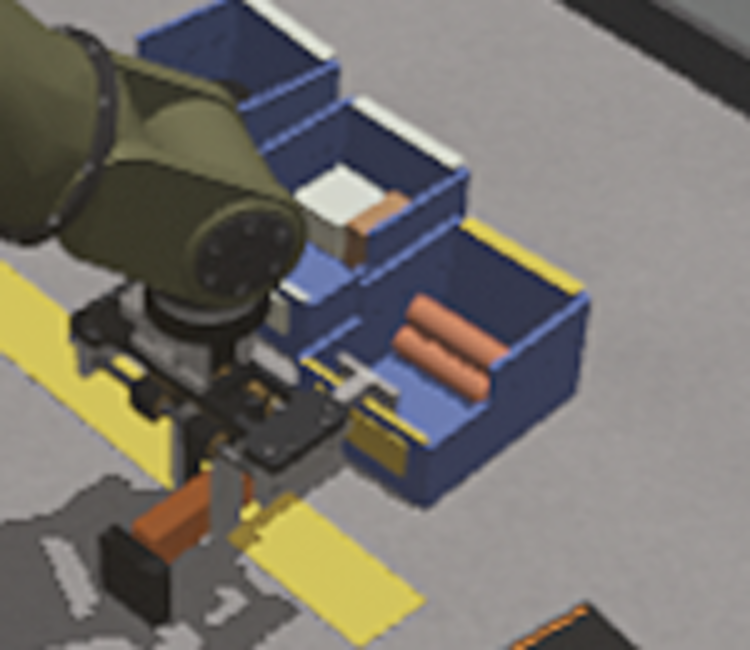

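The blade at (315,412) in the top crop sits on the inside of the near wall. The bin has come about 38 mm, flat on the bench, with a 2 N pull. I'll keep drawing and turn it square on the way.

>>> arm_command(deltas=[{"translation": [0,-0.03,0.15],"turn": [0.03,0,0]},{"translation": [0,-0.09,0.45],"turn": [0.09,0,0]},{"translation": [0,-0.15,0.8],"turn": [0.16,0,0]},{"translation": [0,-0.22,1.15],"turn": [0.24,0,0]},{"translation": [0,-0.29,1.5],"turn": [0.32,0,0]},{"translation": [0,-0.36,1.85],"turn": [0.4,0,0]},{"translation": [0,-0.42,2.15],"turn": [0.48,0,0]},{"translation": [0,-0.48,2.45],"turn": [0.54,0,0]},{"translation": [0,-0.53,2.7],"turn": [0.58,0,0]},{"translation": [0,-0.56,2.85],"turn": [0.61,0,0]},{"translation": [0,-0.58,2.95],"turn": [0.62,0,0]},{"translation": [0,-0.58,2.95],"turn": [0.62,0,0]}])

```text
time_s: 8.08
ee_pos: [0.4223, -0.1397, 0.068]
eef_rot: [-0.25, 1.571, 2.894]
force: [-0.8, 0.1, -2.0]
grip_width: 0.0215
```

```bash
cat > mb.py <<'E'
from hk import *
import sys
tag=sys.argv[1]
o,R=tool(); print(o["time_s"],o["ee_pos"],o["force"],o["grip_width"])
t=save("top","top"+tag)
p0=[float(v) for v in sys.argv[2:4]]+[0.]
out=[]
ms={}
for n in("top","side"):
    s=t if n=="top" else save("side","side"+tag)
    rs=[r for r in models.cut_out("bin_yellow",n) if r["score"]>.2]
    c=proj(n,[p0[0],p0[1],.04]); r=min(rs,key=lambda r:np.hypot((r["box"][0]+r["box"][2])/2-c[0],(r["box"][1]+r["box"][3])/2-c[1]))
    m=cv2.morphologyEx(r["pixels"].astype(np.uint8),cv2.MORPH_CLOSE,np.ones((3,3),np.uint8)); ms[n]=m
    x,f=fit({n:m},BIN,p0); print(n,x.round(4),np.degrees(x[2]).round(2),"front",(x[:2]-.08*np.array([np.cos(x[2]),np.sin(x[2])])).round(4),round(f,3))
    out.append((n,s,x))
for n,s,x in out:
    cx,cy=proj(n,[x[0]-.04,x[1],.04]).astype(int); overlay(n,s,[(BIN,x,0),(BAND,[.5574,.0208,.0019],0)],"ov%s%s"%(tag,n),(cx-60,cy-60,cx+60,cy+60),5)
E
python3 mb.py 6 .64 -.14
```

```text
8.0833 [ 0.42231968 -0.13966641  0.06800778] [-0.76199348  0.0565791  -1.9610881 ] 0.02148916831934277
top [ 0.6472 -0.1402  0.0176] 1.01 front [ 0.5672 -0.1416] 0.043
side [ 0.646  -0.1414  0.0257] 1.47 front [ 0.566  -0.1435] 0.083
```

View pics/ov6top.png

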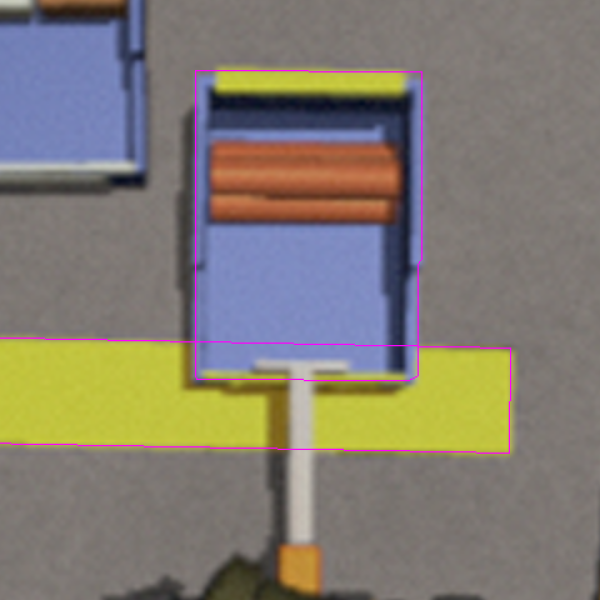

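View pics/ov6side.png

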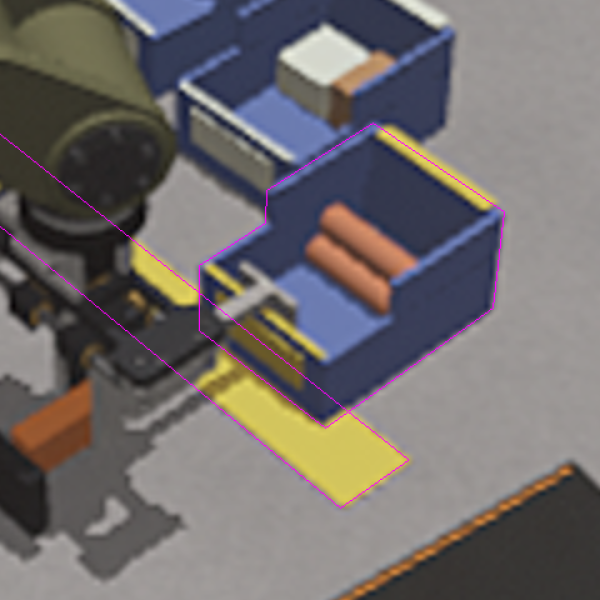

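The near edge is at x≈0.566 on the band (0.527 to 0.587), with about 1° of yaw left. A short, slow pull with a bit more turn should finish it.

>>> arm_command(deltas=[{"translation": [0,0,0.05],"turn": [0.05,0,0]},{"translation": [0,-0.02,0.12],"turn": [0.1,0,0]},{"translation": [0,-0.04,0.2],"turn": [0.15,0,0]},{"translation": [0,-0.06,0.28],"turn": [0.22,0,0]},{"translation": [0,-0.08,0.35],"turn": [0.25,0,0]},{"translation": [0,-0.08,0.4],"turn": [0.25,0,0]},{"translation": [0,-0.08,0.4],"turn": [0.25,0,0]},{"translation": [0,-0.08,0.4],"turn": [0.25,0,0]}])

```text
time_s: 8.95
ee_pos: [0.4125, -0.1377, 0.068]
eef_rot: [-0.088, 1.571, 3.034]
force: [0.5, -0.3, -1.2]
grip_width: 0.0218
```

```bash
python3 mb.py 7 .637 -.14
```

```text
8.95 [ 0.4125374  -0.13774753  0.06796165] [ 0.53607803 -0.34494425 -1.20041856] 0.02183489799249343
top [ 0.636  -0.1417 -0.0074] -0.42 front [ 0.556  -0.1411] 0.055
side [ 0.637 -0.14  -0.08 ] -4.58 front [ 0.5573 -0.1336] 1.0
```

View pics/ov7top.png

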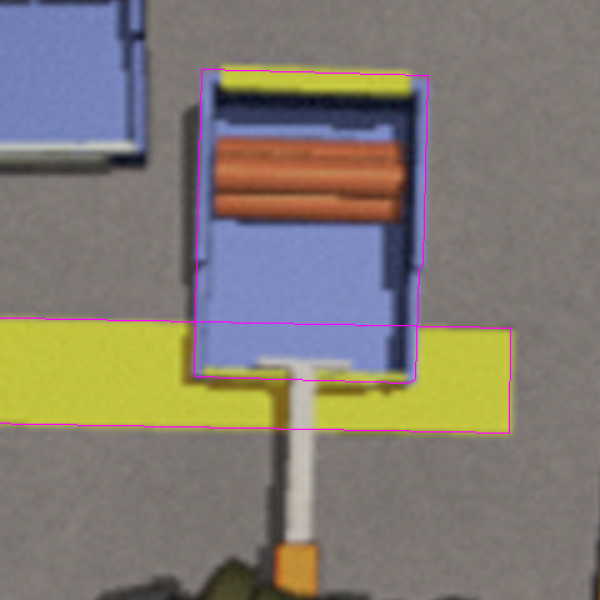

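The near edge is at x≈0.556, mid-band, with yaw about -0.4°. The side cut-out missed the bin here (fit cost 1.0), so I'm disregarding that fit. Now I'll move the blade off the wall and lift it out.

>>> arm_command(deltas=[{"translation": [0,0,-0.2],"turn": [0,0,0]},{"translation": [0,0,-0.5],"turn": [0,0,0]},{"translation": [0,0,-0.6],"turn": [0,0,0]},{"translation": [0,0,-0.6],"turn": [0,0,0]},{"translation": [-0.4,0,-0.6],"turn": [0,0,0]},{"translation": [-1.2,0,-0.6],"turn": [0,0,0]},{"translation": [-2,0,-0.6],"turn": [0,0,0]},{"translation": [-2.8,0,-0.6],"turn": [0,0,0]},{"translation": [-3.6,0,-0.6],"turn": [0,0,0]},{"translation": [-4.2,0,-0.6],"turn": [0,0,0]},{"translation": [-4.4,0,-0.6],"turn": [0,0,0]},{"translation": [-4.4,0,-0.6],"turn": [0,0,0]}])

```text
time_s: 10.15
ee_pos: [0.428, -0.1381, 0.1793]
eef_rot: [2.771, 1.568, -0.39]
force: [0.4, 0.1, -1.7]
grip_width: 0.0214
```

Run:
```python
from hk import *
o,R=tool(); print(o["time_s"],o["ee_pos"],o["force"],o["grip_width"]);
print(rel([.442,-.358,.155],np.radians(-4)), rel([.442,-.358,.155],np.radians(-5)))
```

```text
10.15 [ 0.42795761 -0.13814483  0.17925859] [ 0.36914188  0.10219248 -1.68340111] 0.021394992880148147
(array([ 0.979,  8.781, -0.729]), array([ 0.579, -0.025, -0.009])) (array([ 0.979,  8.781, -0.729]), array([ 0.779, -0.025, -0.009]))
```

>>> arm_command(deltas=[{"translation": [0,0.5,0],"turn": [0.05,0,0]},{"translation": [0,1.4,-0.1],"turn": [0.1,0,0]},{"translation": [0.1,2.5,-0.2],"turn": [0.15,0,0]},{"translation": [0.2,3.6,-0.3],"turn": [0.2,0,0]},{"translation": [0.4,4.7,-0.4],"turn": [0.3,0,0]},{"translation": [0.6,5.8,-0.5],"turn": [0.4,0,0]},{"translation": [0.8,6.9,-0.6],"turn": [0.5,0,0]},{"translation": [0.95,7.9,-0.7],"turn": [0.58,0,0]},{"translation": [0.98,8.5,-0.73],"turn": [0.6,0,0]},{"translation": [0.98,8.78,-0.73],"turn": [0.6,0,0]},{"translation": [0.98,8.78,-0.73],"turn": [0.6,0,0]},{"translation": [0.98,8.78,-0.73],"turn": [0.6,0,0]}])

```text
time_s: 11.15
ee_pos: [0.4415, -0.3572, 0.1528]
eef_rot: [-0.772, 1.57, 2.298]
force: [-0.6, 0.4, -3.2]
grip_width: 0.0214
```

```bash
python3 mb.py 8 .637 -.14
python3 - <<'E'
from hk import *
o,R=tool();p=o["ee_pos"]
print(rel([.442,-.358,.0515],np.radians(-4)))
for n,c in(("top",(330,180,400,300)),("side",(240,180,390,320))):
    overlay(n,cv2.imread(f'pics/{n}8.png')[:,:,::-1],[([b],(p[0],p[1],np.radians(-4)),p[2]) for b in HOOK]+[(PARK,(.4471,-.3624,-.1004),0)],"oh8"+n,c,4.5)
E
```

```text
11.15 [ 0.44146666 -0.35716489  0.15283929] [-0.60888469  0.38104102 -3.23119162] 0.02139463867636955
top [ 0.637  -0.1408 -0.0143] -0.82 front [ 0.557  -0.1397] 0.05
side [ 0.6299 -0.1463 -0.0638] -3.66 front [ 0.5501 -0.1412] 0.802
(array([ 4.087,  0.039, -0.006]), array([-0.009, -0.003, -0.001]))
```

View pics/oh8side.png

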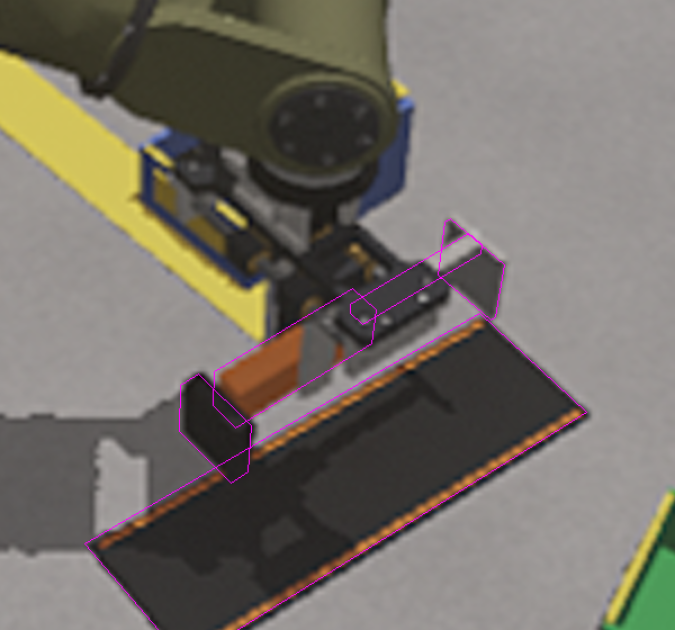

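View pics/oh8top.png

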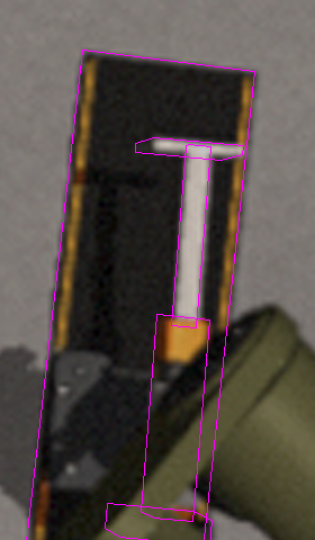

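View pics/ov8top.png

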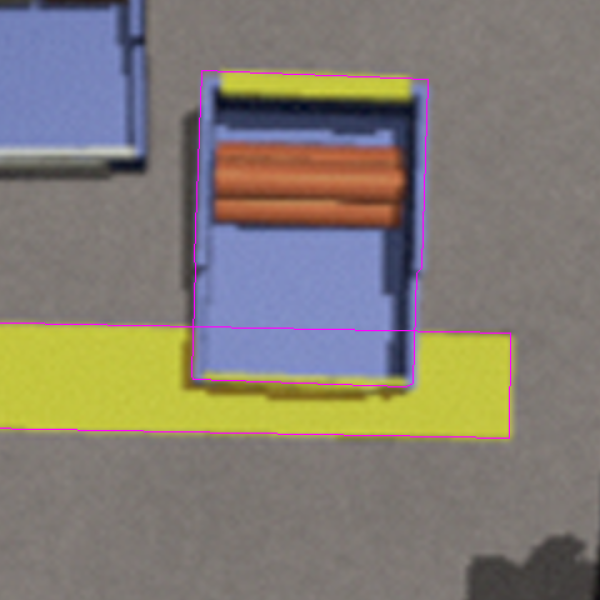

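The bin stands with its near edge mid-band, about -0.8° off square in this fit. The hook is level above the mat, and its blade and foot match their outlines. I'll lower it gently.

>>> arm_command(deltas=[{"translation": [0.7,0,0],"turn": [0,0,0]},{"translation": [1.5,0,0],"turn": [0,0,0]},{"translation": [2.3,0,0],"turn": [0,0,0]},{"translation": [3,0,0],"turn": [0,0,0]},{"translation": [3.5,0,0],"turn": [0,0,0]},{"translation": [3.8,0,0],"turn": [0,0,0]},{"translation": [3.9,0,0],"turn": [0,0,0]},{"translation": [3.97,0,0],"turn": [0,0,0]},{"translation": [4.02,0,0],"turn": [0,0,0]},{"translation": [4.06,0,0],"turn": [0,0,0]},{"translation": [4.06,0,0],"turn": [0,0,0]}])

```text
time_s: 12.27
ee_pos: [0.4419, -0.358, 0.0524]
eef_rot: [2.428, 1.57, -0.785]
force: [0.0, -0.2, -1.7]
grip_width: 0.0219
```

Run:
```python
from hk import *
o,R=tool(); print(o["time_s"],o["ee_pos"],o["force"],o["moment"],o["grip_width"])
s=save("side","side9"); p=o["ee_pos"]
overlay("side",s,[([b],(p[0],p[1],np.radians(-4)),.051) for b in (HOOK[1],HOOK[3])],"oh9",(260,210,370,330),5)
```

```text
12.2667 [ 0.44188096 -0.35797913  0.05242076] [ 0.04021296 -0.15502084 -1.70248149] [-0.0109218   0.0642708   0.00861786] 0.02185404529392317
```

View pics/oh9.png

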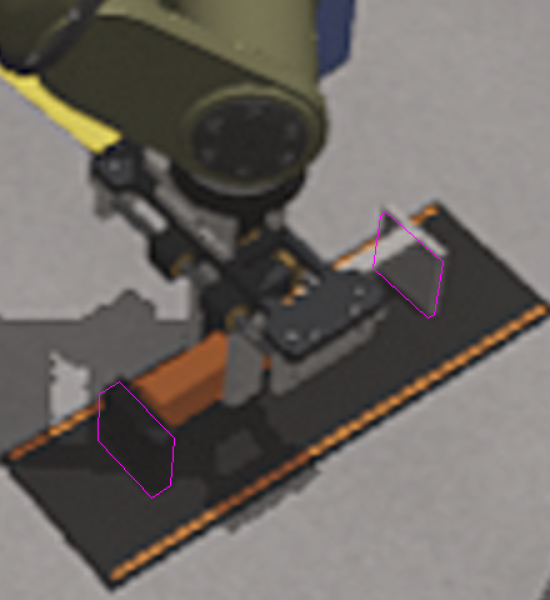

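Force is still -1.7 N, so it isn't quite down. I'll lower it a little more until it touches.

>>> arm_command(deltas=[{"translation": [0.02,0,0],"turn": [0,0,0]},{"translation": [0.04,0,0],"turn": [0,0,0]},{"translation": [0.05,0,0],"turn": [0,0,0]},{"translation": [0.05,0,0],"turn": [0,0,0]},{"translation": [0.05,0,0],"turn": [0,0,0]}])

```text
time_s: 12.73
ee_pos: [0.4418, -0.3579, 0.0512]
eef_rot: [2.45, 1.57, -0.764]
force: [-1.7, 1.9, 5.5]
grip_width: 0.0218
```

It's resting on the mat (5.5 N up). Releasing.

>>> arm_command(deltas=[{"translation": [0,0,0],"turn": [0,0,0]},{"translation": [0,0,0],"turn": [0,0,0]},{"translation": [0,0,0],"turn": [0,0,0]},{"translation": [0,0,0],"turn": [0,0,0]},{"translation": [0,0,0],"turn": [0,0,0]},{"translation": [0,0,0],"turn": [0,0,0]},{"translation": [0,0,0],"turn": [0,0,0]},{"translation": [0,0,0],"turn": [0,0,0]},{"translation": [0,0,0],"turn": [0,0,0]},{"translation": [0,0,0],"turn": [0,0,0]}], gripper=80)

```text
time_s: 13.57
ee_pos: [0.4417, -0.3578, 0.0507]
eef_rot: [2.499, 1.571, -0.714]
force: [0.4, -0.4, -0.9]
grip_width: 0.0798
```

>>> arm_command(deltas=[{"translation": [-0.5,0,0],"turn": [0,0,0]},{"translation": [-1.5,0,0],"turn": [0,0,0]},{"translation": [-2.5,0,0],"turn": [0,0,0]},{"translation": [-3.5,0,0],"turn": [0,0,0]},{"translation": [-4.5,0,0],"turn": [0,0,0]},{"translation": [-5.5,0.5,1],"turn": [0,0,0]},{"translation": [-6,1.5,2],"turn": [0,0,0]},{"translation": [-6,2.5,3],"turn": [0,0,0]},{"translation": [-6,3.5,4.5],"turn": [0,0,0]},{"translation": [-6,4.5,5.5],"turn": [0,0,0]},{"translation": [-6,5,6],"turn": [0,0,0]},{"translation": [-6,5,6],"turn": [0,0,0]}])

```text
time_s: 14.57
ee_pos: [0.2804, -0.4737, 0.2017]
eef_rot: [1.736, 1.57, -1.481]
force: [0.3, -0.3, 0.1]
grip_width: 0.08
```

```bash
python3 mb.py 10 .637 -.14
python3 - <<'E'
from hk import *
t=cv2.imread('pics/top10.png')[:,:,::-1]
x,f=hookfit(t); print(x,np.degrees(x[2]),f)
for n in("carton","jar_mid","bin_white1"):
  for r in models.mark_of(n,"top")[:2]: print(n,r["score"],r["at"])
overlay("side",cv2.imread('pics/side10.png')[:,:,::-1],[([b],(.442,-.358,np.radians(-4)),.051) for b in HOOK],"oh10",(260,210,370,330),5)
E
```

```text
14.5667 [ 0.2804237  -0.47371841  0.20172464] [ 0.34514127 -0.32135463  0.14685039] 0.07997875461077594
top [ 0.6371 -0.141  -0.0023] -0.13 front [ 0.5571 -0.1408] 0.029
side [ 0.6382 -0.1421  0.0083] 0.47 front [ 0.5582 -0.1428] 0.638
[ 0.44151363 -0.35960561 -0.04497215] -2.576714671089484 0.23126522424416107
carton 0.81 [80.5, 196.6]
carton 0.61 [173.2, 149.2]
jar_mid 0.57 [87.6, 252.8]
bin_white1 0.8 [174.6, 149.9]
```

View pics/top10.png

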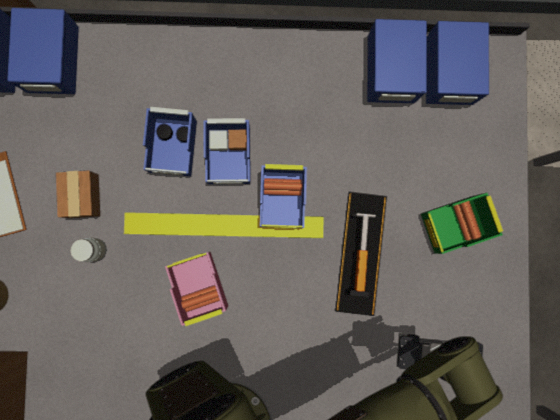

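View pics/oh10.png

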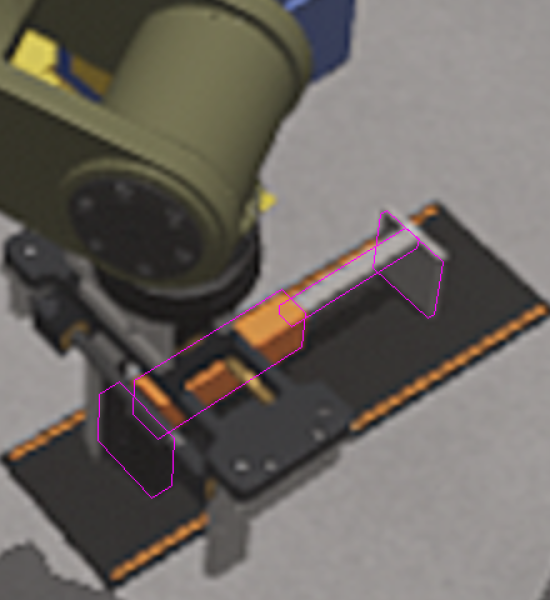

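View pics/ov10side.png

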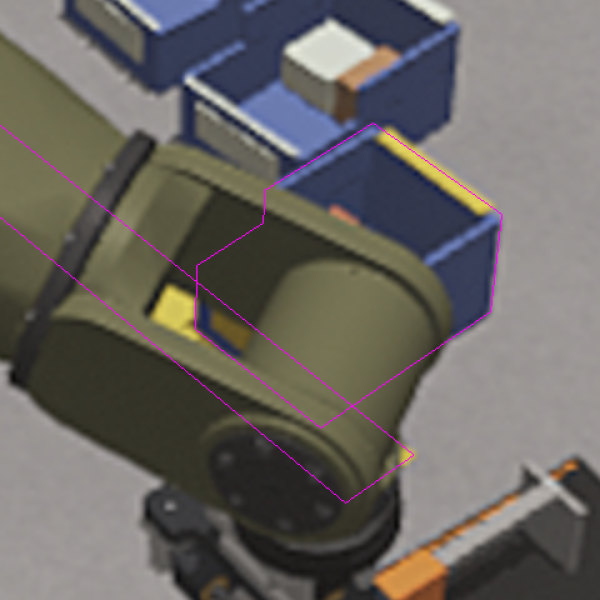

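The top picture shows the bin at (283,197), its near edge mid-band with yaw -0.1°. The hook stands on its mat at (364,253), and the two white-labelled bins, carton and jar are where they were. The arm is clear of everything, so I'm handing in.

```bash
python3 -c "
from station import ctrl
print(ctrl.hand_in())"
```

```text
the job is handed in; nothing more can be done
None
```

The yellow-labelled bin now has its near edge on the yellow band and the hook is back on its mat. I handed the job in at about 15 s of the 48 s.

**Bin:** I hooked the near wall from inside and drew the bin about 120 mm, turning it square on the way. The last top picture puts the near edge at x ≈ 0.557 m, with the band spanning 0.527 to 0.587 m. The bin is about 0.1° from square; earlier top fits read -0.4° and -0.8°. It stayed flat on the bench in every picture.

**Hook:** It stands upright on the mat, with its handle within about 2 mm of where it was picked up. It was set down at about 5.5 N.

**Bystanders:** The white-labelled bins, carton and jar look unmoved in the top picture. The networks' marks for the carton and jar moved 2 to 5 pixels from the start, which I put down to their noise. The arm ended clear of everything.

**Checks that disagreed:**
- **Side-camera bin fits:** After the final pull they were unusable. One cut-out missed the bin, and in the other two pictures the arm hid part of it. The final bin pose therefore rests on the top camera.
- **Hook yaw:** The colour fit reads -2.6° (-1.9° at the start) and I gripped it at -4°. That fit had a high residual both times.

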